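Reload the label dispenser

TASK

Reload the label dispenser: take the empty spindle out of it by its black grip, thread the spindle through the cores of all three part-used label rolls standing in the grey refill tray, and lift the three off together on it; the cores have gone off centre, so feel for each with the tip and do not ram the rolls against the tray. Then hang the loaded spindle back in the dispenser, resting in both notches with its groove over the cheek it came from, and let go. Leave the timer and the roll of white tape where they are.

Things in the scene. Friction and masses are not known exactly. Their poses are not given: they have to be found in the camera images.
- refill_tray: grey open tray fixed to the worktop, outside 100 (x) x 80 (y) x 44 mm high, walls and floor 4 mm. Origin: centre of its underside; the rolls stand in a row along y, centres 34 mm above the worktop. Both end walls (y = -40, +40 mm) are cut down by a U 52 mm wide whose bottom is 12 mm above the worktop, so that the spindle and its flange pass
- label_dispenser: white label dispenser fixed to the worktop: base 84 (x) x 112 (y) x 6 mm, two cheeks 6 mm thick and 78 mm high with mid-planes at y = -48 and +48 mm, low steel tear bar at its -x edge. Origin: centre of its underside. Each cheek has an open notch at x = 0, 25 mm wide, flared above 62 mm to 40 mm at the top, flat bottom 48 mm above the worktop
- notch_tip (a point): centre of the spindle's axis in the notch of the cheek at y = +48 mm of the dispenser (58 mm above the worktop); axes as the dispenser's
- notch_grip (a point): the same in the other cheek, y = -48 mm, the one beside which the spindle's grip sticks out; axes as the dispenser's
- spindle_grip (a point): centre of the spindle's black flat-sided grip, 18 x 18 mm in section, 55 mm long, its sides upright at the start; y axis along the spindle to its tip. The grip starts outside the dispenser's -y cheek, 58 mm above the worktop
- spindle_neck (a point): point on the spindle's axis in the middle of its groove, 37.5 mm from the grip's centre
- spindle_rod (a point): point on the spindle's axis 133.5 mm from the grip's centre, 13 mm short of the tip: the part that lies in the tip notch
- roll_blue_center (a point): roll of blue labels, part-used: 60 mm outer diameter, 22 mm wide, about 50 g; y axis along its 25 mm core hole. The point is the centre of its round outside; its turns have sprung loose, so the core is off that centre, sideways, by up to 5 mm, differently in each roll. Starts on edge in the tray, hole along the tray's y, up to 3 mm off its centre line; loose, it slips aside when touched
- roll_yellow_center (a point): roll of yellow labels, like the blue one
- roll_red_center (a point): roll of red labels, like the blue one; the order of the three in the tray varies
- spindle: aluminium spindle, 174 mm, 110 g, starts in the notches. Origin on its axis at the flange face the rolls go up to, y to the tip. Along y: rod of 20 mm diameter from 0 to the tip at 98 mm (1 mm chamfer); flange of 32 mm diameter -4 to 0; groove of 20 mm diameter -18 to -4 (lies over the cheek); disc of 30 mm diameter -21 to -18; grip -76 to -21. The rod must stick out beyond the last roll
- roll_blue: the blue roll (origin under it as built)
- roll_yellow: the yellow roll (origin under it as built)
- roll_red: the red roll (origin under it as built)
- timer: bystander: cream twist timer, 60 mm across, 52 mm high, origin under it, standing beyond the tray's +y end
- tape: bystander: roll of white tape lying flat, 66 mm across, 19 mm high, origin under it, beyond the dispenser's +y end

How it is judged:
By the outcome, as a careful person would: the job done as asked, in the order asked, and still so for the second after the job is handed in, with the robot touching nothing.
It also fails if it takes over 72 s, if anything falls off the work surface, if the arm or the gripper's body presses on something with over 40 N, if the wrist force passes 120 N, or if a joint passes its speed limit or range.

ROBOT

A 7-joint arm with a two-finger parallel gripper is mounted at the origin on a cart in front of the work surface, level with it; the furniture and walls round the work are solid. World frame = base frame: x ahead of the robot, y to its left, z up, the work surface at z = 0. Lengths are in m, angles in rad, forces in N, time in s.
With the tool pointing down it reaches from about 0.4 to 0.85 m from the base axis. Payload 10.4 kg.
Tool frame: the origin (TCP) lies between the finger pads; the fingertips stand 11 mm ahead of it and the grasp point (between the pads) lies 8 mm behind it (r.tcp_to_tips is the distance from the TCP to the fingertips, in m); z points along the fingers, y is the line along which they close (so a half turn about z gives the same grasp; the last joint's range is limited). The gripper opens to 87 mm and grips with 3 to 60 N. Pads are 19 mm wide; open, the fingers measure 117 mm over their backs; the gripper's body (75 mm by 190 mm) begins 51 mm behind the grasp point.
Start: joints at [1.273, 0.332, -0.065, 1.46, 0.022, 1.35, -0.088], TCP at [0.17, -0.602, 0.234] pointing down, gripper open.
Joint ranges: [-2.6, 2.6], [-0.5, 2.12], [-1.47, 1.34], [0.16, 2.42], [-1.27, 4.41], [0.06, 2.06], [-2.6, 2.6]. Speed limits (rad/s): [2.22, 2.22, 2.79, 2.79, 3.14, 3.14, 3.14].

INTERFACE

Orientations are given as a unit quaternion [x, y, z, w].
In Python, from bench import r gives the robot as it stands. The module is installed in compiled form; this text tells all that it offers.
- The arm moves only by the shell command python3 -m crank 'ROWS' [FORCE]. ROWS is JSON, a list of rows, each an object of numbers: "claw": the closure, from -1 (fully open) to 1 (shut); "dx", "dy", "dz": the shift along the tool's x, y, z each as a share of 3 cm, from -1 to 1; "ax", "ay", "az": the turn, a rotation vector about the tool's x, y, z each as a share of 6 degrees, from -1 to 1. A call has 1 to 8 rows; each row shifts and turns the commanded pose from where the row before left it, along the tool's axes as they then stand; what a row does not reach is not made up. A row lasts 1/12 s, in which the tool goes at most 41.7 mm and 7.16 degrees, less where a joint would pass 70% of its speed; a pose out of reach is approached as far as the arm can. A call with a number of a shift or a turn outside -1 to 1 is refused whole. A call with a gripper value outside its range is refused whole. The fingers move at their own pace and stop on an object; FORCE is the grip in N (left out, the last holds). Time passes only in rows, so rows that do not move let the fingers close. It gives the time, the measured TCP pose, the force, the opening and the grip force at its end, in the units of the state.
- r.read_state(): the state, without advancing time (a new reading comes with each control period).
- r.camera(name): name is "scene" or "top" or "wrist"; returns a dict with "color" (400x640x3 uint8, red, green, blue), "mtx" (3x3 intrinsics, pixels), "R" (3x3) and "t" (3): a world point X has camera coordinates R X + t; the wrist camera has in their place "hand_eye" (4x4, takes a point from camera to tool coordinates, whose origin is the TCP and whose axes are the flange's). Camera axes: x right, y down, z forward; pixel columns grow to the right and rows downward; lengths in m; the calibration is good to about 2 mm. A picture is of the moment at which its call begins: read the wrist's pose just before it. There is no depth.
- r.close_job(): hands the job in; it is judged then, once.
The state is a dict: "time": time; "joint_positions": joint angles; "joint_vel": joint speeds; "joint_torque": joint torques, N m; "ee_pos": TCP position; "eef_rot": TCP orientation; "ft_force": force on the tool from outside, world axes, zero at the start; "torque": the same for the moment, N m; "width": finger opening in m; "grip_force": force on a finger pad.
Only numpy, scipy, OpenCV 4.12 (cv2) and the standard library are available. Lean on these libraries where they do the work, as an engineer would, in place of code of your own. Each camera call takes 0.05 s, during which the arm holds its last target. There are 200 camera calls.

## Working session

There is one attempt and no reset: what is moved stays moved. The work goes in short steps, Python scripts to look and compute and a shell command to move; the robot and the scene stay as the last step left them, time stands still between calls to the robot, and variables do not carry over. Pictures are saved under pics/ and viewed, at most 10 in all, crops included, and the job is handed in when it is done.

```bash
mkdir -p pics; python3 - <<'E'
from bench import r
import cv2,numpy as np
s=r.read_state();print(s['ee_pos'],s['eef_rot'],s['time'])
a=r.camera("scene");b=r.camera("top")
for n,c in(("scene",a),("top",b)):
    np.savez(f"pics/{n}.npz",**c);print(n,np.round(c['mtx'],1).tolist(),np.round(c['R'],3).tolist(),np.round(c['t'],3).tolist())
    cv2.imwrite(f"pics/{n}0.png",c['color'][:,:,::-1])
E
```

```text
[ 0.16945567 -0.6011969   0.23275451] [ 9.90577192e-01  1.36953674e-01 -1.59283549e-04 -7.01419482e-04] 0.0
scene [[368.1, 0.0, 322.6], [0.0, 368.1, 196.8], [0.0, 0.0, 1.0]] [[-0.518, -0.855, -0.013], [-0.584, 0.365, -0.725], [0.625, -0.368, -0.688]] [0.275, 0.39, 0.564]
top [[428.4, 0.0, 316.5], [0.0, 428.4, 208.2], [0.0, 0.0, 1.0]] [[-0.008, -1.0, -0.011], [-0.987, 0.009, -0.158], [0.159, 0.01, -0.987]] [-0.02, 0.536, 0.827]
```

View pics/scene0.png

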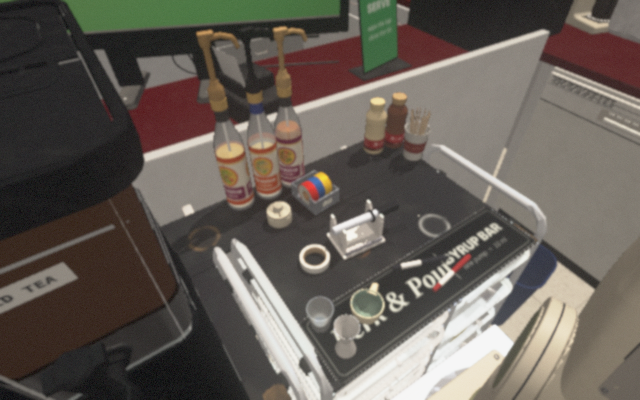

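View pics/top0.png

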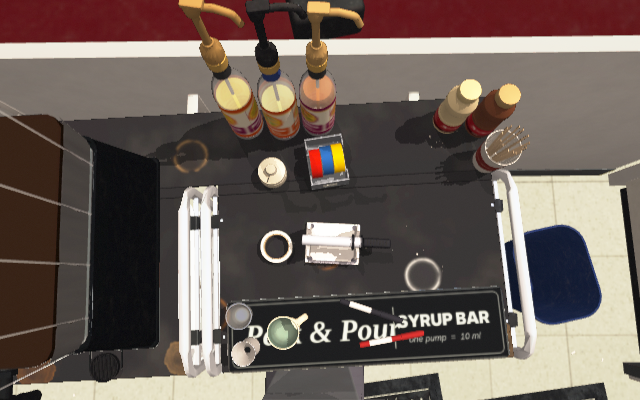

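The scene view shows the tray with its rolls at about (316,188), the dispenser at (357,230), the timer at (279,213) and the tape at (314,258). In the top view the tray is at (327,160) with red, blue and yellow running from +y to -y. The dispenser is at (333,243) and the black grip at about (377,243), toward -y. I'll zoom in on both.

```bash
cat > h.py <<'E'
import numpy as np,cv2
from scipy.spatial.transform import Rotation as Ro
def ray(c,u,v):
    R,t=c['R'],c['t']; d=R.T@np.linalg.solve(c['mtx'],[u,v,1]); return -R.T@t,d
def onz(c,u,v,z):
    o,d=ray(c,u,v); return o+d*(z-o[2])/d[2]
def proj(c,X):
    p=c['mtx']@(c['R']@np.array(X)+c['t']); return p[:2]/p[2]
def wrist(r):
    s=r.read_state(); c=dict(r.camera("wrist")); T=np.eye(4); T[:3,:3]=Ro.from_quat(s['eef_rot']).as_matrix(); T[:3,3]=s['ee_pos']
    M=np.linalg.inv(T@c['hand_eye']); c['R']=M[:3,:3]; c['t']=M[:3,3]; return c,s
def save(n,im): cv2.imwrite(f"pics/{n}.png",im[:,:,::-1])
E
python3 - <<'E'
from h import *
a=dict(np.load("pics/scene.npz"));b=dict(np.load("pics/top.npz"))
A=cv2.resize(b['color'][125:285,250:410],None,fx=3.7,fy=3.7,interpolation=2)
save("zoom",A)
hsv=cv2.cvtColor(b['color'],cv2.COLOR_RGB2HSV)[130:190,300:355]
for n,lo,hi in(("red",(0,150,80),(8,255,255)),("yel",(18,150,80),(32,255,255)),("blue",(100,120,60),(125,255,255))):
    m=cv2.inRange(hsv,lo,hi);ys,xs=np.nonzero(m)
    u0,u1,v0,v1=xs.min()+300,xs.max()+301,ys.min()+130,ys.max()+131
    print(n,len(xs),u0,u1,v0,v1,onz(b,(u0+u1)/2,(v0+v1)/2,.05).round(4))
for u,v,z in((377,243,.067),(390,243,.058),(327,160,.044),(333,243,.07),(272,172,.05),(320,130,0)): print(u,v,onz(b,u,v,z).round(3))
E
```

```text
red 309 309 323 149 178 [ 0.6269 -0.024   0.05  ]
yel 315 330 345 143 173 [ 0.638  -0.0682  0.05  ]
blue 284 320 334 146 175 [ 0.6329 -0.0466  0.05  ]
377 243 [ 0.462 -0.142  0.067]
390 243 [ 0.462 -0.168  0.058]
327 160 [ 0.636 -0.047  0.044]
333 243 [ 0.462 -0.056  0.07 ]
272 172 [0.61  0.066 0.05 ]
320 130 [ 0.716 -0.033  0.   ]
```

View pics/zoom.png

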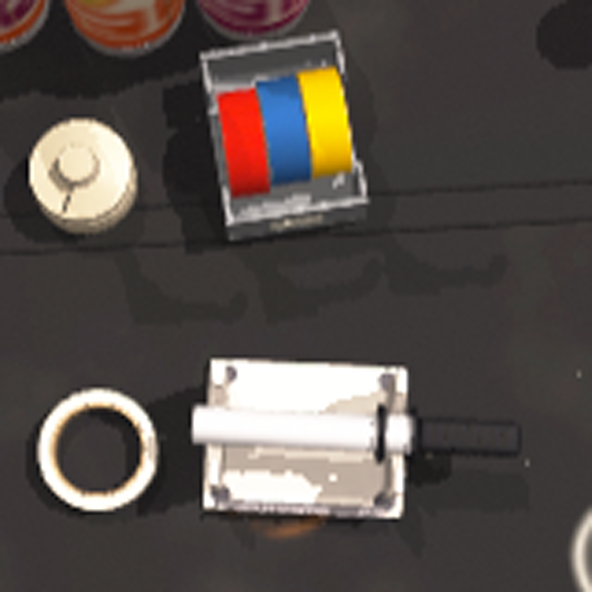

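The tray is yawed by about +9° (left wall in the zoom from (203,60) to (230,238)) and the dispenser by about -2.3° (spindle from (195,425) to (520,438)). I'll move over the area for a close wrist view.

```bash
python3 -m crank '[{"claw":-1,"dz":-1},{"claw":-1,"dz":-1,"dx":0.4,"dy":-0.3},{"claw":-1,"dx":0.82,"dy":-0.6},{"claw":-1,"dx":0.82,"dy":-0.6},{"claw":-1,"dx":0.82,"dy":-0.6},{"claw":-1,"dx":0.82,"dy":-0.6},{"claw":-1,"dx":0.82,"dy":-0.6},{"claw":-1,"dx":0.82,"dy":-0.6}]'
python3 -m crank '[{"claw":-1,"dx":0.82,"dy":-0.6},{"claw":-1,"dx":0.82,"dy":-0.6},{"claw":-1,"dx":0.82,"dy":-0.6},{"claw":-1,"dx":0.82,"dy":-0.6},{"claw":-1,"dx":0.82,"dy":-0.6},{"claw":-1,"dx":0.82,"dy":-0.6},{"claw":-1,"dx":0.82,"dy":-0.6},{"claw":-1,"dx":0.82,"dy":-0.6}]'
python3 -m crank '[{"claw":-1,"az":-1},{"claw":-1,"az":-1},{"claw":-1,"az":-1},{"claw":-1,"az":-1},{"claw":-1,"az":-1},{"claw":-1,"az":-1},{"claw":-1,"az":-1},{"claw":-1,"az":-1}]'
python3 -m crank '[{"claw":-1,"az":-1},{"claw":-1,"az":-1},{"claw":-1,"az":-1},{"claw":-1,"az":-1},{"claw":-1}]'
python3 - <<'E'
from h import *
from bench import r
c,s=wrist(r);print(s['ee_pos'],Ro.from_quat(s['eef_rot']).as_matrix().round(3),s['joint_positions'],c['hand_eye'].round(3),c['mtx'].round(1))
save("w1",c['color']);np.savez("pics/w1.npz",**c)
E
```

```text
[ 0.16950207 -0.60122473  0.23281518] [[ 0.962  0.271 -0.   ]
 [ 0.271 -0.962  0.001]
 [-0.    -0.001 -1.   ]] [ 1.27340362  0.33283583 -0.06470882  1.46086022  0.02160036  1.34990787
 -0.08852436] [[ 0.    -0.964 -0.265  0.073]
 [ 1.     0.001 -0.001 -0.   ]
 [ 0.001 -0.265  0.964 -0.151]
 [ 0.     0.     0.     1.   ]] [[337.1   0.  323.7]
 [  0.  337.1 202.2]
 [  0.    0.    1. ]]invalid input at $[0]: expected keys claw, dx, dy, dz, ax, ay, az
invalid input at $[0]: expected keys claw, dx, dy, dz, ax, ay, az
invalid input at $[0]: expected keys claw, dx, dy, dz, ax, ay, az
invalid input at $[0]: expected keys claw, dx, dy, dz, ax, ay, az
```

View pics/w1.png

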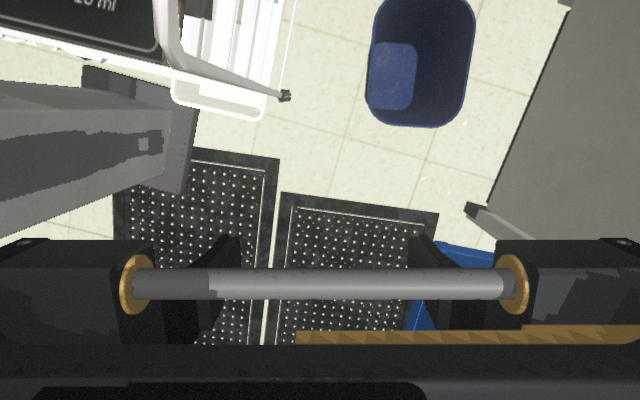

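Every row needs all seven keys. This view shows only floor and the gripper along the bottom, because the arm did not move. Retrying.

```bash
python3 -m crank '[{"claw":-1,"dx":0,"dy":0,"dz":-1,"ax":0,"ay":0,"az":0},{"claw":-1,"dx":0.4,"dy":-0.3,"dz":-1,"ax":0,"ay":0,"az":0},{"claw":-1,"dx":0.82,"dy":-0.6,"dz":0,"ax":0,"ay":0,"az":0},{"claw":-1,"dx":0.82,"dy":-0.6,"dz":0,"ax":0,"ay":0,"az":0},{"claw":-1,"dx":0.82,"dy":-0.6,"dz":0,"ax":0,"ay":0,"az":0},{"claw":-1,"dx":0.82,"dy":-0.6,"dz":0,"ax":0,"ay":0,"az":0},{"claw":-1,"dx":0.82,"dy":-0.6,"dz":0,"ax":0,"ay":0,"az":0},{"claw":-1,"dx":0.82,"dy":-0.6,"dz":0,"ax":0,"ay":0,"az":0}]'
python3 -m crank '[{"claw":-1,"dx":0.82,"dy":-0.6,"dz":0,"ax":0,"ay":0,"az":0},{"claw":-1,"dx":0.82,"dy":-0.6,"dz":0,"ax":0,"ay":0,"az":0},{"claw":-1,"dx":0.82,"dy":-0.6,"dz":0,"ax":0,"ay":0,"az":0},{"claw":-1,"dx":0.82,"dy":-0.6,"dz":0,"ax":0,"ay":0,"az":0},{"claw":-1,"dx":0.82,"dy":-0.6,"dz":0,"ax":0,"ay":0,"az":0},{"claw":-1,"dx":0.82,"dy":-0.6,"dz":0,"ax":0,"ay":0,"az":0},{"claw":-1,"dx":0.82,"dy":-0.6,"dz":0,"ax":0,"ay":0,"az":0},{"claw":-1,"dx":0.82,"dy":-0.6,"dz":0,"ax":0,"ay":0,"az":0}]'
python3 -m crank '[{"claw":-1,"dx":0,"dy":0,"dz":0,"ax":0,"ay":0,"az":-1},{"claw":-1,"dx":0,"dy":0,"dz":0,"ax":0,"ay":0,"az":-1},{"claw":-1,"dx":0,"dy":0,"dz":0,"ax":0,"ay":0,"az":-1},{"claw":-1,"dx":0,"dy":0,"dz":0,"ax":0,"ay":0,"az":-1},{"claw":-1,"dx":0,"dy":0,"dz":0,"ax":0,"ay":0,"az":-1},{"claw":-1,"dx":0,"dy":0,"dz":0,"ax":0,"ay":0,"az":-1},{"claw":-1,"dx":0,"dy":0,"dz":0,"ax":0,"ay":0,"az":-1},{"claw":-1,"dx":0,"dy":0,"dz":0,"ax":0,"ay":0,"az":-1}]'
python3 -m crank '[{"claw":-1,"dx":0,"dy":0,"dz":0,"ax":0,"ay":0,"az":-1},{"claw":-1,"dx":0,"dy":0,"dz":0,"ax":0,"ay":0,"az":-1},{"claw":-1,"dx":0,"dy":0,"dz":0,"ax":0,"ay":0,"az":-1},{"claw":-1,"dx":0,"dy":0,"dz":0,"ax":0,"ay":0,"az":-1},{"claw":-1,"dx":0,"dy":0,"dz":0,"ax":0,"ay":0,"az":0}]'
python3 - <<'E'
from h import *
from bench import r
c,s=wrist(r);print(s['ee_pos'],Ro.from_quat(s['eef_rot']).as_matrix().round(3),s['joint_positions'].round(2))
save("w2",c['color']);np.savez("pics/w2.npz",**c)
E
```

```text
time: 0.82
ee_pos: [0.2921, -0.4442, 0.2934]
eef_rot: [0.991, 0.137, -0.0, -0.0]
ft_force: [0.1, -0.5, 0.5]
width: 0.0871
grip_force: 0.0
time: 1.48
ee_pos: [0.4424, -0.2523, 0.2935]
eef_rot: [0.991, 0.137, -0.0, 0.0]
ft_force: [-0.1, 0.0, -0.3]
width: 0.0871
grip_force: 0.0
time: 2.15
ee_pos: [0.4417, -0.2536, 0.2933]
eef_rot: [0.848, 0.53, -0.0, -0.0]
ft_force: [-0.3, 0.3, 0.1]
width: 0.087
grip_force: 0.0
time: 2.57
ee_pos: [0.4417, -0.2536, 0.2933]
eef_rot: [0.719, 0.695, -0.0, -0.0]
ft_force: [0.4, -1.0, 0.6]
width: 0.0869
grip_force: 0.0
[ 0.44165949 -0.25362025  0.29333595] [[ 0.034  0.999 -0.   ]
 [ 0.999 -0.034  0.   ]
 [ 0.    -0.    -1.   ]] [ 0.86  0.08 -0.45  1.65  0.03  1.43  0.37]
```

View pics/w2.png

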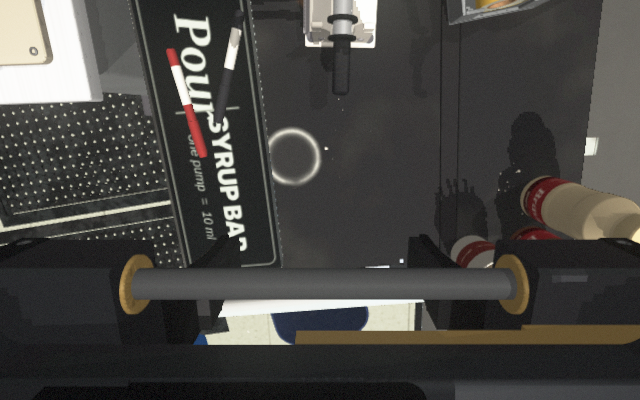

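The grip runs from about (341,40) to (341,95). The tray's near edge runs from (450,22) to (537,8), and the dispenser's near edge is at row 46. Next I'll measure the grip and spindle axis.

```bash
python3 - <<'E'
from h import *
c=dict(np.load("pics/w2.npz"));im=c['color']
g=im.max(2).astype(int)
for v in (20,30,36,42,50,58,66,74,82,90,96): print(v,g[v,322:362:1].tolist())
for u,v,z in((341,95,.067),(341,40,.067),(341,12,.074),(450,22,.044),(537,8,.044)): print(u,v,onz(c,u,v,z).round(4))
E
```

```text
20 [180, 177, 181, 179, 172, 95, 45, 45, 47, 49, 43, 56, 80, 100, 111, 133, 149, 152, 162, 174, 182, 185, 182, 176, 168, 140, 128, 102, 86, 67, 52, 55, 58, 57, 55, 68, 206, 224, 221, 221]
30 [114, 115, 116, 115, 123, 148, 166, 172, 181, 186, 159, 132, 137, 147, 158, 168, 176, 187, 194, 202, 215, 219, 220, 215, 203, 192, 182, 174, 166, 198, 222, 179, 162, 177, 188, 188, 189, 189, 188, 188]
36 [120, 118, 119, 119, 119, 110, 76, 52, 43, 49, 46, 42, 47, 43, 47, 49, 46, 47, 49, 51, 47, 52, 52, 49, 49, 54, 49, 50, 48, 51, 49, 53, 57, 91, 170, 188, 188, 185, 186, 186]
42 [171, 169, 169, 170, 167, 157, 157, 157, 161, 156, 154, 100, 53, 48, 47, 50, 49, 51, 52, 55, 51, 53, 55, 55, 57, 54, 52, 45, 128, 220, 227, 228, 227, 227, 225, 225, 225, 224, 222, 221]
50 [45, 40, 39, 38, 46, 37, 44, 42, 41, 45, 43, 42, 41, 44, 46, 49, 47, 49, 63, 63, 53, 51, 54, 51, 55, 56, 50, 46, 52, 56, 57, 60, 64, 63, 62, 66, 64, 65, 64, 60]
58 [34, 37, 37, 40, 38, 39, 40, 42, 41, 43, 36, 38, 43, 44, 53, 57, 60, 61, 61, 61, 59, 64, 60, 63, 63, 59, 56, 46, 60, 61, 64, 67, 61, 61, 62, 61, 61, 60, 59, 60]
66 [50, 41, 33, 
[... 267 characters left out ...]
 59, 57, 61, 61, 61, 57, 59, 60, 61, 62, 59]
82 [49, 56, 51, 51, 50, 51, 55, 58, 62, 56, 43, 33, 42, 49, 51, 54, 56, 55, 58, 60, 56, 57, 62, 62, 58, 48, 41, 50, 58, 59, 57, 58, 55, 56, 57, 59, 59, 58, 59, 55]
90 [51, 52, 49, 50, 48, 50, 55, 58, 60, 58, 33, 38, 43, 48, 53, 51, 56, 55, 55, 60, 56, 58, 56, 60, 57, 49, 39, 54, 58, 58, 56, 55, 60, 57, 58, 59, 60, 54, 56, 59]
96 [53, 48, 50, 46, 51, 55, 56, 55, 58, 57, 57, 57, 57, 55, 55, 58, 59, 60, 57, 56, 56, 55, 54, 55, 60, 58, 59, 56, 56, 58, 57, 57, 59, 58, 58, 57, 60, 56, 59, 60]
341 95 [ 0.4634 -0.166   0.067 ]
341 40 [ 0.4645 -0.1122  0.067 ]
341 12 [ 0.4647 -0.0881  0.074 ]
450 22 [ 0.5831 -0.0943  0.044 ]
537 8 [ 0.6747 -0.0839  0.044 ]
```

```bash
python3 -m crank '[{"claw":-1,"dx":0.8,"dy":0.12,"dz":0,"ax":0,"ay":0,"az":0},{"claw":-1,"dx":0.8,"dy":0.12,"dz":0.5,"ax":0,"ay":0,"az":0},{"claw":-1,"dx":0.8,"dy":0.12,"dz":0.5,"ax":0,"ay":0,"az":0},{"claw":-1,"dx":0.8,"dy":0.12,"dz":0.5,"ax":0,"ay":0,"az":0},{"claw":-1,"dx":0.64,"dy":0.12,"dz":0.5,"ax":0,"ay":0,"az":0},{"claw":-1,"dx":0,"dy":0,"dz":1,"ax":0,"ay":0,"az":0},{"claw":-1,"dx":0,"dy":0,"dz":1,"ax":0,"ay":0,"az":0},{"claw":-1,"dx":0,"dy":0,"dz":0,"ax":0,"ay":0,"az":0}]'
python3 - <<'E'
from h import *
from bench import r
c,s=wrist(r);print(s['ee_pos'],s['eef_rot'].round(4))
save("w3",c['color']);np.savez("pics/w3.npz",**c)
E
```

```text
time: 3.28
ee_pos: [0.4615, -0.1383, 0.1687]
eef_rot: [0.722, 0.692, -0.002, -0.003]
ft_force: [0.3, -0.9, -0.6]
width: 0.0869
grip_force: 0.0
[ 0.46145778 -0.13831781  0.16869576] [ 0.7219  0.692  -0.0017 -0.0033]
```

View pics/w3.png

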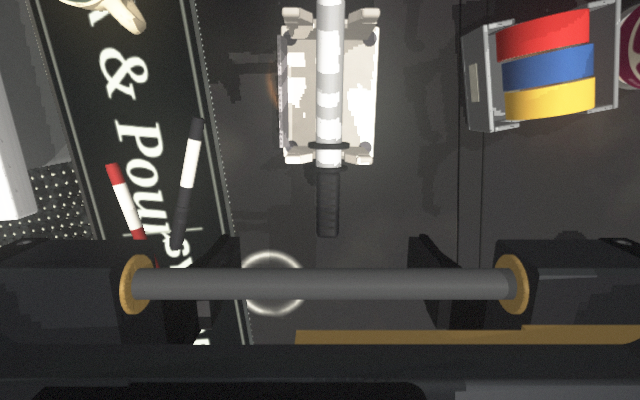

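The view shows the grip from (330,165) to (328,236). The dispenser's near edge is at row 160 and the flange at (328,147). The tray's near edge starts at (487,130), and yellow, blue and red are at about (548,98), (548,65) and (543,33). I'll compute positions from these.

```bash
python3 - <<'E'
from h import *
c=dict(np.load("pics/w3.npz"));im=c['color']
g=im.max(2).astype(int)
print([ (v,g[v,312:348].tolist()) for v in (180,225)])
for u,v,z in((328,236,.067),(329,168,.067),(328,147,.074)): print(u,v,onz(c,u,v,z).round(4))
hsv=cv2.cvtColor(im,cv2.COLOR_RGB2HSV); hsv[:,:440]=0; hsv[140:]=0
for n,lo,hi in(("red",(0,150,60),(8,255,255)),("yel",(15,140,60),(32,255,255)),("blue",(100,110,50),(125,255,255))):
    m=cv2.inRange(hsv,lo,hi);n_,L,S,_=cv2.connectedComponentsWithStats(m);k=1+S[1:,4].argmax()
    cs=max(cv2.findContours((L==k).astype(np.uint8),0,1)[0],key=len)
    print(n,S[k][:4],cv2.boxPoints(cv2.minAreaRect(cs)).round(1).tolist(),cv2.minAreaRect(cs))
save("w3z",cv2.resize(im[0:145,450:640],None,fx=4,fy=4,interpolation=2))
E
```

```text
[(180, [55, 57, 56, 62, 53, 53, 53, 61, 64, 68, 70, 72, 73, 72, 76, 76, 78, 79, 77, 80, 79, 78, 80, 77, 72, 66, 61, 56, 69, 78, 74, 75, 75, 76, 75, 79]), (225, [60, 60, 60, 63, 49, 38, 39, 47, 48, 54, 55, 56, 59, 59, 62, 61, 63, 66, 68, 67, 69, 71, 65, 58, 51, 45, 40, 55, 66, 68, 66, 63, 62, 63, 66, 67])]
328 236 [ 0.4636 -0.1625  0.067 ]
329 168 [ 0.4665 -0.1078  0.067 ]
328 147 [ 0.4663 -0.0913  0.074 ]
red [496   9  93  52] [[491.0, 26.299999237060547], [587.4000244140625, 6.300000190734863], [594.5, 40.400001525878906], [498.1000061035156, 60.400001525878906]] ((542.7639770507812, 33.35918426513672), (34.848167419433594, 98.4663314819336), 78.31063079833984)
yel [505  77  90  43] [[501.5, 93.5999984741211], [593.9000244140625, 76.5999984741211], [599.7000122070312, 108.0], [507.29998779296875, 125.0]] ((550.6092529296875, 100.813232421875), (31.867860794067383, 93.96440124511719), 79.57928466796875)
blue [512  44  82  45] [[506.29998779296875, 60.900001525878906], [592.7000122070312, 42.70000076293945], [599.0999755859375, 73.19999694824219], [512.7000122070312, 91.4000015258789]] ((552.7228393554688, 67.05835723876953), (31.107582092285156, 88.32699584960938), 78.11134338378906)
```

View pics/w3z.png

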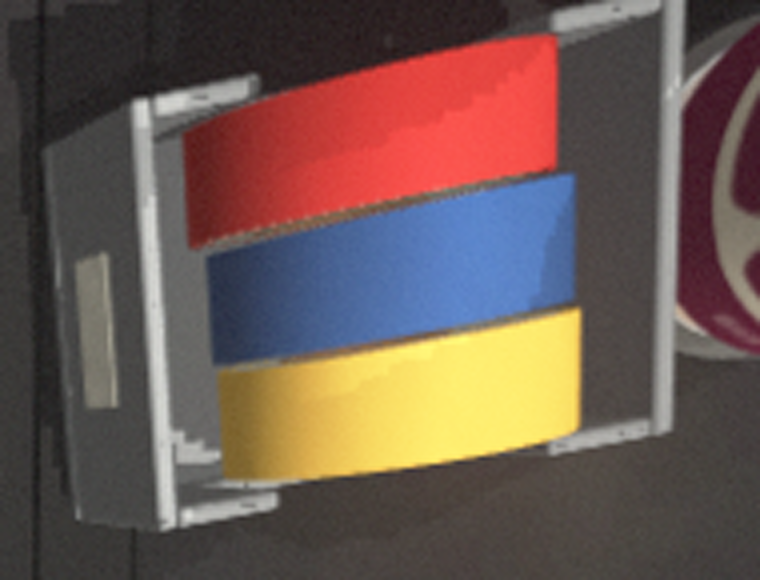

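In the crop the tray's rim corners are at about (492,132) and (617,108) near, and (484,26) far left, in full-image pixels. The sides of each roll are also visible. I'll get the tray frame and each roll's sideways offset.

```bash
python3 - <<'E'
from h import *
c=dict(np.load("pics/w3.npz"))
P=lambda u,v:(450+u/4,v/4)
A,B,C,D=[onz(c,*P(*p),.044) for p in((168,527),(668,432),(135,103),(683,0))]
print(A.round(4),B.round(4),C.round(4))
for v in(B-A,C-A): print(np.linalg.norm(v),np.degrees(np.arctan2(v[1],v[0])))
yaw=np.radians(9.);
v=B-A;w=C-A
a1=np.arctan2(v[1],v[0]);a2=np.arctan2(-w[0],w[1]);yaw=(a1*5+a2*4)/9
ex=np.array([np.cos(yaw),np.sin(yaw),0]);ey=np.array([-np.sin(yaw),np.cos(yaw),0])
cen=(A+B)/2+ey*.04; cen2=(A+C)/2+ex*.05;print("yaw",np.degrees([a1,a2,yaw]),"cen",cen.round(4),cen2.round(4))
cen=(cen+cen2)/2
for n,l,r_ in(("yel",(221,425),(580,370)),("blue",(210,308),(576,240)),("red",(188,190),(556,100))):
    o,d1=ray(c,*P(*l));_,d2=ray(c,*P(*r_)); d=d1/np.linalg.norm(d1)+d2/np.linalg.norm(d2)
    X=o+d*(.034-o[2])/d[2]; print(n,X.round(4),"tray xy",((X-cen)@ex).round(4),((X-cen)@ey).round(4))
E
python3 -m crank '[{"claw":-1,"dx":0.1,"dy":0.1,"dz":0.8,"ax":0,"ay":0,"az":0},{"claw":-1,"dx":0,"dy":0,"dz":1,"ax":0,"ay":0,"az":0},{"claw":-1,"dx":0,"dy":0,"dz":1,"ax":0,"ay":0,"az":0},{"claw":-1,"dx":0,"dy":0,"dz":0,"ax":0,"ay":0,"az":0}]'
python3 -c "
from bench import r
from scipy.spatial.transform import Rotation as R
s=r.read_state();print(s['ee_pos'],R.from_quat(s['eef_rot']).as_matrix().round(4))"
```

```text
[ 0.5978 -0.0876  0.044 ] [ 0.6937 -0.0734  0.044 ] [ 0.585  -0.0101  0.044 ]
0.09693440302223867 8.476209806204672
0.07860864941552635 99.42327657531924
yaw [8.47620981 9.42327658 8.89712837] cen [ 0.6396 -0.041   0.044 ] [ 0.6408 -0.0411  0.044 ]
yel [ 0.6449 -0.0648  0.034 ] tray xy 0.001 -0.0242
blue [ 0.6403 -0.0414  0.034 ] tray xy 0.0001 -0.0003
red [ 0.6333 -0.0178  0.034 ] tray xy -0.0033 0.024
time: 3.67
ee_pos: [0.4655, -0.1363, 0.0868]
eef_rot: [0.722, 0.692, -0.001, -0.002]
ft_force: [-1.7, 0.5, 0.5]
width: 0.0867
grip_force: 0.0
[ 0.46546866 -0.13629732  0.08682428] [[ 0.042   0.9991 -0.0049]
 [ 0.9991 -0.042   0.0018]
 [ 0.0016 -0.005  -1.    ]]
```

```bash
python3 -m crank '[{"claw":-1,"dx":0.05,"dy":0,"dz":0.62,"ax":0,"ay":0,"az":0},{"claw":-1,"dx":0,"dy":0,"dz":0.6,"ax":0,"ay":0,"az":0},{"claw":-1,"dx":0,"dy":0,"dz":0,"ax":0,"ay":0,"az":0},{"claw":1,"dx":0,"dy":0,"dz":0,"ax":0,"ay":0,"az":0},{"claw":1,"dx":0,"dy":0,"dz":0,"ax":0,"ay":0,"az":0},{"claw":1,"dx":0,"dy":0,"dz":0,"ax":0,"ay":0,"az":0},{"claw":1,"dx":0,"dy":0,"dz":0,"ax":0,"ay":0,"az":0},{"claw":1,"dx":0,"dy":0,"dz":0,"ax":0,"ay":0,"az":0}]' 40
python3 -m crank '[{"claw":1,"dx":0,"dy":0,"dz":0,"ax":0,"ay":0,"az":0},{"claw":1,"dx":0,"dy":0,"dz":0,"ax":0,"ay":0,"az":0},{"claw":1,"dx":0,"dy":0,"dz":0,"ax":0,"ay":0,"az":0}]' 40
python3 -c "
from bench import r
from scipy.spatial.transform import Rotation as R
s=r.read_state();print(s['ee_pos'],R.from_quat(s['eef_rot']).as_matrix().round(4))"
```

```text
time: 4.33
ee_pos: [0.468, -0.1351, 0.0539]
eef_rot: [0.721, 0.693, 0.0, 0.001]
ft_force: [-0.4, -0.7, 0.2]
width: 0.0613
grip_force: 0.0
time: 4.58
ee_pos: [0.4675, -0.1349, 0.053]
eef_rot: [0.721, 0.693, -0.0, 0.0]
ft_force: [0.2, -0.3, -0.7]
width: 0.0414
grip_force: 0.0
[ 0.46751721 -0.13486656  0.05301829] [[ 3.930e-02  9.992e-01  0.000e+00]
 [ 9.992e-01 -3.930e-02 -1.000e-04]
 [-1.000e-04  0.000e+00 -1.000e+00]]
```

```bash
python3 -m crank '[{"claw":1,"dx":0,"dy":-0.04,"dz":0.1,"ax":0,"ay":0,"az":0},{"claw":1,"dx":0,"dy":0,"dz":0,"ax":0,"ay":0,"az":0},{"claw":1,"dx":0,"dy":0,"dz":0,"ax":0,"ay":0,"az":0},{"claw":1,"dx":0,"dy":0,"dz":0,"ax":0,"ay":0,"az":0},{"claw":1,"dx":0,"dy":0,"dz":0,"ax":0,"ay":0,"az":0},{"claw":1,"dx":0,"dy":0,"dz":0,"ax":0,"ay":0,"az":0},{"claw":1,"dx":0,"dy":0,"dz":0,"ax":0,"ay":0,"az":0}]' 40
python3 -c "
from bench import r
from scipy.spatial.transform import Rotation as R
s=r.read_state();print(s['ee_pos'],R.from_quat(s['eef_rot']).as_matrix().round(4))"
```

```text
time: 5.17
ee_pos: [0.4663, -0.1348, 0.0499]
eef_rot: [0.721, 0.693, -0.0, -0.0]
ft_force: [-0.2, -0.2, -1.8]
width: 0.0175
grip_force: 39.8
[ 0.46625915 -0.13483374  0.04991322] [[ 3.940e-02  9.992e-01 -1.000e-04]
 [ 9.992e-01 -3.940e-02 -0.000e+00]
 [-0.000e+00 -1.000e-04 -1.000e+00]]
```

```bash
python3 -m crank '[{"claw":1,"dx":0,"dy":0,"dz":-0.5,"ax":0,"ay":0,"az":0},{"claw":1,"dx":0,"dy":0,"dz":-0.8,"ax":0,"ay":0,"az":0},{"claw":1,"dx":0,"dy":0,"dz":-0.8,"ax":0,"ay":0,"az":0},{"claw":1,"dx":0,"dy":0,"dz":-0.8,"ax":0,"ay":0,"az":0},{"claw":1,"dx":0,"dy":0,"dz":0,"ax":0,"ay":0,"az":0}]'
python3 - <<'E'
from h import *
from bench import r
w=dict(np.load("pics/w2.npz"));t=dict(np.load("pics/top.npz"));a=dict(np.load("pics/scene.npz"))
for u,v in((523,190),(532,178),(530,215),(452,250)): print("w2",u,v,onz(w,u,v,0).round(3))
for u,v in((435,130),(452,133),(462,122),(475,165)): print("top",u,v,onz(t,u,v,0).round(3))
for u,v in((365,148),(374,153),(385,150),(405,158),(413,160)): print("scene",u,v,onz(a,u,v,0).round(3))
o,d=ray(t,466,92);p,e=ray(a,377,102)
k=np.linalg.lstsq(np.c_[d,-e],p-o,rcond=None)[0];print("cap",(o+k[0]*d).round(3),(p+k[1]*e).round(3))
s=r.read_state();print(s['ee_pos'],s['grip_force'],s['ft_force'])
E
```

```text
time: 5.58
ee_pos: [0.4687, -0.1352, 0.1413]
eef_rot: [0.721, 0.693, 0.001, 0.003]
ft_force: [1.4, -0.4, -0.8]
width: 0.0178
grip_force: 39.8
w2 523 190 [ 0.71  -0.294  0.   ]
w2 532 178 [ 0.72  -0.278  0.   ]
w2 530 215 [ 0.724 -0.33   0.   ]
w2 452 250 [ 0.62  -0.379  0.   ]
top 435 130 [ 0.713 -0.284  0.   ]
top 452 133 [ 0.706 -0.321  0.   ]
top 462 122 [ 0.731 -0.344  0.   ]
top 475 165 [ 0.633 -0.366  0.   ]
scene 365 148 [ 0.749 -0.285  0.   ]
scene 374 153 [ 0.713 -0.293  0.   ]
scene 385 150 [ 0.708 -0.331  0.   ]
scene 405 158 [ 0.644 -0.356  0.   ]
scene 413 160 [ 0.624 -0.37   0.   ]
cap [ 0.727 -0.299  0.163] [ 0.728 -0.298  0.163]
[ 0.4687079  -0.13524335  0.14132549] 39.80795072391629 [ 1.40344023 -0.44058849 -0.80442836]
```

```bash
python3 -m crank '[{"claw":1,"dx":0,"dy":0,"dz":0,"ax":0,"ay":0,"az":-0.93},{"claw":1,"dx":0,"dy":0,"dz":0,"ax":0,"ay":0,"az":-0.93}]'
python3 -m crank '[{"claw":1,"dx":-0.53,"dy":0.77,"dz":0,"ax":0,"ay":0,"az":0},{"claw":1,"dx":-0.53,"dy":0.77,"dz":0,"ax":0,"ay":0,"az":0},{"claw":1,"dx":-0.53,"dy":0.77,"dz":0,"ax":0,"ay":0,"az":0},{"claw":1,"dx":-0.53,"dy":0.77,"dz":0,"ax":0,"ay":0,"az":0},{"claw":1,"dx":-0.53,"dy":0.77,"dz":0,"ax":0,"ay":0,"az":0},{"claw":1,"dx":-0.53,"dy":0.77,"dz":0,"ax":0,"ay":0,"az":0},{"claw":1,"dx":-0.53,"dy":0.77,"dz":0,"ax":0,"ay":0,"az":0},{"claw":1,"dx":-0.53,"dy":0.77,"dz":0,"ax":0,"ay":0,"az":0}]'
python3 -m crank '[{"claw":1,"dx":0,"dy":0,"dz":0,"ax":0,"ay":0,"az":0},{"claw":1,"dx":0,"dy":0,"dz":0,"ax":0,"ay":0,"az":0}]'
cat >> h.py <<'E'
YAW=np.radians(8.9);CEN=np.array([.6402,-.041,0]);EX=np.array([np.cos(YAW),np.sin(YAW),0]);EY=np.array([-np.sin(YAW),np.cos(YAW),0])
def tray(s):
    p=s['ee_pos']-CEN;M=Ro.from_quat(s['eef_rot']).as_matrix()
    print("tray x %.1f y %.1f z %.1f mm | yaw %.2f pitch %.2f roll %.2f | F tray %.1f %.1f %.1f grip %.1f t %.2f"%(p@EX*1e3,p@EY*1e3,p[2]*1e3,np.degrees(np.arctan2(-M[0,0],M[1,0])),np.degrees(np.arcsin(M[2,0])),np.degrees(np.arcsin(M[2,1])),s['ft_force']@EX,s['ft_force']@EY,s['ft_force'][2],s['grip_force'],s['time']))
E
python3 - <<'E'
from h import *
from bench import r
c,s=wrist(r);tray(s)
np.savez("pics/w4.npz",**c)
t=r.camera("top");np.savez("pics/t4.npz",**t)
A=np.vstack([cv2.resize(c['color'][:230],None,fx=1.2,fy=1.2),cv2.resize(t['color'][110:215,264:456],(768,315))[:300]])
save("w4",A);print(A.shape)
E
```

```text
time: 5.75
ee_pos: [0.4664, -0.1349, 0.137]
eef_rot: [0.649, 0.761, -0.0, 0.0]
ft_force: [-0.0, -0.8, -1.5]
width: 0.0176
grip_force: 39.8
time: 6.42
ee_pos: [0.6694, -0.2326, 0.1358]
eef_rot: [0.65, 0.76, -0.0, -0.0]
ft_force: [1.7, 0.5, -0.7]
width: 0.0179
grip_force: 39.8
time: 6.58
ee_pos: [0.6689, -0.232, 0.135]
eef_rot: [0.65, 0.76, -0.0, -0.001]
ft_force: [0.2, 1.0, -1.4]
width: 0.0177
grip_force: 39.8
tray x -1.2 y -193.1 z 135.0 mm | yaw 8.88 pitch 0.08 roll -0.08 | F tray 0.4 1.0 -1.4 grip 39.8 t 6.58
(576, 768, 3)
```

View pics/w4.png

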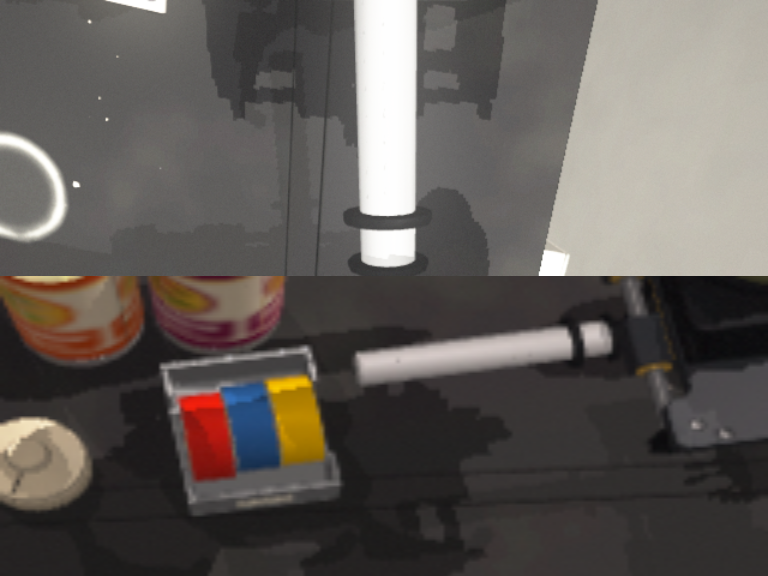

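The wrist view shows the rod with its flange at about (323,179) in full-image pixels, pointing straight along the tool. The top view shows the tip just short of the tray on the -y side. I'll fit the rod's axis in the tool frame.

```bash
python3 - <<'E'
from h import *
from bench import r
c=dict(np.load("pics/w4.npz"));H=c['hand_eye'];g=c['color'].min(2).astype(float)
def edge(row,lo,hi):
    a=g[row];w=np.nonzero(a[lo:hi]>150)[0]+lo
    l,rr=w[0],w[-1]
    sub=lambda i,j:i+(150-a[i])/(a[j]-a[i])*(j-i)
    return sub(l-1,l),sub(rr+1,rr)
for v in(5,30,55,80,105,130,155):
    l,rr=edge(v,270,370);m=(l+rr)/2+.0
    # depth from width: tangent half-angle
    d=[H[:3,:3]@np.linalg.solve(c['mtx'],[u,v,1]) for u in(l,rr)]
    d=[x/np.linalg.norm(x) for x in d];b=d[0]+d[1];b/=np.linalg.norm(b)
    # project onto plane perpendicular to tool x
    n=[np.array(x[1:]) for x in d];n=[x/np.linalg.norm(x) for x in n];h=np.arccos(n[0]@n[1])/2
    bb=n[0]+n[1];bb/=np.linalg.norm(bb);D=.010/np.sin(h)
    y,z=H[1:3,3]+bb*D;k=D/np.linalg.norm(b[1:]);x=H[0,3]+b[0]*k
    print(v,round(rr-l,2),"tool x %.1f y %.2f z %.1f"%(x*1e3,y*1e3,z*1e3))
# flange face (rod side) top edge near row 172
col=g[160:200,323];print(col.astype(int).tolist())
X=[onz(c,323,v,c_z) for v,c_z in((172,.151),)]
M=c['R'];print([(M@x+c['t']) for x in X],[ (H@np.r_[M@x+c['t'],1]).round(4) for x in X])
E
```

```text
5 52.19 tool x 111.7 y -0.50 z -6.2
30 51.3 tool x 102.9 y -0.39 z -6.3
55 50.66 tool x 93.7 y -0.27 z -7.1
80 49.81 tool x 84.4 y -0.21 z -7.2
105 48.82 tool x 74.7 y -0.07 z -7.1
130 47.99 tool x 64.7 y 0.01 z -7.3
155 47.46 tool x 54.4 y 0.05 z -8.5
[254, 254, 254, 254, 254, 254, 254, 254, 254, 254, 254, 254, 254, 254, 254, 254, 254, 254, 254, 249, 110, 71, 71, 85, 84, 83, 83, 81, 83, 78, 73, 121, 230, 254, 254, 254, 254, 254, 254, 254]
[array([-0.00029181, -0.01225756,  0.13680754])] [array([ 4.85e-02,  3.00e-04, -1.59e-02,  1.00e+00])]
```

```bash
python3 -m crank '[{"claw":1,"dx":0,"dy":0.07,"dz":0.5,"ax":0,"ay":0,"az":0.08},{"claw":1,"dx":0,"dy":0,"dz":0.8,"ax":0,"ay":0,"az":0},{"claw":1,"dx":0,"dy":0,"dz":0.8,"ax":0,"ay":0,"az":0},{"claw":1,"dx":0,"dy":0,"dz":0.8,"ax":0,"ay":0,"az":0},{"claw":1,"dx":0,"dy":0,"dz":0.6,"ax":0,"ay":0,"az":0},{"claw":1,"dx":0,"dy":0,"dz":0,"ax":0,"ay":0,"az":0},{"claw":1,"dx":0,"dy":0,"dz":0,"ax":0,"ay":0,"az":0}]'
cat > st.py <<'E'
from h import *
from bench import r
tray(r.read_state())
E
python3 st.py
```

```text
time: 7.27
ee_pos: [0.6695, -0.2311, 0.0309]
eef_rot: [0.653, 0.757, -0.0, -0.001]
ft_force: [0.6, 0.0, -0.6]
width: 0.0179
grip_force: 39.8
tray x -0.4 y -192.4 z 30.9 mm | yaw 8.43 pitch 0.05 roll -0.11 | F tray 0.5 -0.1 -0.6 grip 39.8 t 7.27
```

```bash
cat > st.py <<'E'
from h import *
from bench import r
import sys
s=r.read_state();tray(s)
if 'r' in sys.argv:
    b=r.camera("top");hsv=cv2.cvtColor(b['color'],cv2.COLOR_RGB2HSV);hsv[:130]=0;hsv[190:]=0;hsv[:,:295]=0;hsv[:,360:]=0
    o=[]
    for n,lo,hi in(("red",(0,150,50),(8,255,255)),("blue",(100,120,40),(125,255,255)),("yel",(18,150,50),(32,255,255))):
        m=cv2.moments(cv2.inRange(hsv,lo,hi),True);X=onz(b,m['m10']/m['m00'],m['m01']/m['m00'],.055)-CEN;o.append("%s x %.1f y %.1f n%d"%(n,X@EX*1e3,X@EY*1e3,m['m00']))
    print(o)
f=s['ft_force']; sys.exit(int(abs(f@EY)>3.5 or abs(f@EX)>5))
E
python3 st.py r; python3 -m crank '[{"claw":1,"dx":0.11,"dy":0.05,"dz":0.12,"ax":0,"ay":0,"az":0},{"claw":1,"dx":0.11,"dy":0,"dz":0,"ax":0,"ay":0,"az":0},{"claw":1,"dx":0.11,"dy":0,"dz":0,"ax":0,"ay":0,"az":0},{"claw":1,"dx":0,"dy":0,"dz":0,"ax":0,"ay":0,"az":0}]' >/dev/null; python3 st.py r && python3 -m crank '[{"claw":1,"dx":0.08,"dy":0,"dz":0,"ax":0,"ay":0,"az":0},{"claw":1,"dx":0.04,"dy":0,"dz":0,"ax":0,"ay":0,"az":0},{"claw":1,"dx":0,"dy":0,"dz":0,"ax":0,"ay":0,"az":0}]' >/dev/null; python3 st.py r && python3 -m crank '[{"claw":1,"dx":0.08,"dy":0,"dz":0,"ax":0,"ay":0,"az":0},{"claw":1,"dx":0.04,"dy":0,"dz":0,"ax":0,"ay":0,"az":0},{"claw":1,"dx":0,"dy":0,"dz":0,"ax":0,"ay":0,"az":0}]' >/dev/null; python3 st.py r
```

```text
tray x -0.4 y -192.4 z 30.9 mm | yaw 8.43 pitch 0.05 roll -0.11 | F tray 0.5 -0.1 -0.6 grip 39.8 t 7.27
['red x -10.1 y 20.2 n300', 'blue x -7.8 y -3.7 n283', 'yel x -6.7 y -27.0 n314']
tray x 2.9 y -181.8 z 29.2 mm | yaw 8.50 pitch 0.00 roll 0.06 | F tray 0.3 0.8 -1.8 grip 39.8 t 7.65
['red x -10.1 y 20.2 n300', 'blue x -7.7 y -3.7 n282', 'yel x -6.5 y -26.9 n312']
tray x 2.3 y -179.1 z 28.5 mm | yaw 8.44 pitch 0.00 roll 0.01 | F tray -0.3 -0.1 -1.4 grip 39.8 t 7.95
['red x -10.2 y 20.2 n301', 'blue x -7.8 y -3.7 n283', 'yel x -6.5 y -26.9 n311']
tray x 2.4 y -175.5 z 28.4 mm | yaw 8.44 pitch 0.00 roll 0.01 | F tray 0.4 -0.1 -1.2 grip 39.8 t 8.25
['red x -10.6 y 20.4 n300', 'blue x -7.7 y -2.5 n279', 'yel x -6.1 y -24.6 n302']
```

```bash
python3 -m crank '[{"claw":1,"dx":-0.15,"dy":0,"dz":0.06,"ax":0,"ay":0,"az":0},{"claw":1,"dx":0,"dy":-0.13,"dz":0,"ax":0,"ay":0,"az":0},{"claw":1,"dx":0,"dy":0,"dz":0,"ax":0,"ay":0,"az":0},{"claw":1,"dx":0,"dy":0,"dz":0,"ax":0,"ay":0,"az":0}]' >/dev/null; python3 st.py r && python3 -m crank '[{"claw":1,"dx":0.15,"dy":0,"dz":0,"ax":0,"ay":0,"az":0},{"claw":1,"dx":0,"dy":0,"dz":0,"ax":0,"ay":0,"az":0},{"claw":1,"dx":0,"dy":0,"dz":0,"ax":0,"ay":0,"az":0}]' >/dev/null; python3 st.py r && python3 -m crank '[{"claw":1,"dx":0.1,"dy":0,"dz":0,"ax":0,"ay":0,"az":0},{"claw":1,"dx":0,"dy":0,"dz":0,"ax":0,"ay":0,"az":0}]' >/dev/null; python3 st.py r  && python3 -m crank '[{"claw":1,"dx":0.07,"dy":0,"dz":0,"ax":0,"ay":0,"az":0},{"claw":1,"dx":0,"dy":0,"dz":0,"ax":0,"ay":0,"az":0}]' >/dev/null; python3 st.py r
```

```text
tray x -2.1 y -180.7 z 26.4 mm | yaw 8.39 pitch -0.01 roll -0.02 | F tray 0.5 0.5 -1.0 grip 39.8 t 8.63
['red x -10.3 y 20.2 n305', 'blue x -7.6 y -3.2 n283', 'yel x -6.4 y -25.4 n306']
tray x -1.4 y -175.1 z 26.6 mm | yaw 8.48 pitch 0.01 roll 0.01 | F tray -0.3 0.2 -1.7 grip 39.8 t 8.93
['red x -9.9 y 20.3 n308', 'blue x -7.6 y -3.2 n283', 'yel x -6.3 y -25.3 n302']
tray x -1.5 y -172.2 z 26.6 mm | yaw 8.45 pitch 0.02 roll 0.00 | F tray 0.2 0.1 -0.8 grip 39.8 t 9.15
['red x -10.0 y 20.2 n309', 'blue x -7.6 y -3.2 n283', 'yel x -6.3 y -25.3 n302']
tray x -1.5 y -170.3 z 26.6 mm | yaw 8.44 pitch 0.01 roll 0.01 | F tray -1.0 -0.0 -0.9 grip 39.8 t 9.37
['red x -9.9 y 20.3 n308', 'blue x -7.6 y -3.2 n283', 'yel x -6.3 y -25.3 n302']
```

```bash
python3 -m crank '[{"claw":1,"dx":0.2,"dy":0,"dz":0,"ax":0,"ay":0,"az":0},{"claw":1,"dx":0.2,"dy":0,"dz":0,"ax":0,"ay":0,"az":0},{"claw":1,"dx":0,"dy":0,"dz":0,"ax":0,"ay":0,"az":0},{"claw":1,"dx":0,"dy":0,"dz":0,"ax":0,"ay":0,"az":0}]' >/dev/null; python3 st.py r && python3 -m crank '[{"claw":1,"dx":0.1,"dy":0,"dz":0,"ax":0,"ay":0,"az":0},{"claw":1,"dx":0,"dy":0,"dz":0,"ax":0,"ay":0,"az":0}]' >/dev/null; python3 st.py r && python3 -m crank '[{"claw":1,"dx":0.1,"dy":0,"dz":0,"ax":0,"ay":0,"az":0},{"claw":1,"dx":0,"dy":0,"dz":0,"ax":0,"ay":0,"az":0}]' >/dev/null; python3 st.py r  && python3 -m crank '[{"claw":1,"dx":0.07,"dy":0,"dz":0,"ax":0,"ay":0,"az":0},{"claw":1,"dx":0,"dy":0,"dz":0,"ax":0,"ay":0,"az":0}]' >/dev/null; python3 st.py r
```

```text
tray x -1.3 y -157.8 z 26.7 mm | yaw 8.50 pitch 0.01 roll 0.01 | F tray -0.1 -0.3 -0.7 grip 39.8 t 9.75
['red x -10.1 y 20.2 n307', 'blue x -7.7 y -3.2 n282', 'yel x -6.3 y -25.3 n303']
tray x -1.5 y -155.4 z 26.6 mm | yaw 8.43 pitch 0.01 roll 0.00 | F tray 0.3 -0.1 -1.3 grip 39.8 t 9.97
['red x -9.9 y 20.3 n308', 'blue x -7.6 y -3.2 n281', 'yel x -6.0 y -25.2 n303']
tray x -1.4 y -152.3 z 26.5 mm | yaw 8.44 pitch 0.01 roll -0.00 | F tray 0.2 -0.1 -0.7 grip 39.8 t 10.18
['red x -10.0 y 21.6 n294', 'blue x -7.2 y -0.8 n281', 'yel x -6.1 y -25.0 n311']
tray x -1.5 y -151.7 z 26.7 mm | yaw 8.38 pitch -0.09 roll 0.02 | F tray 0.1 -3.2 -1.0 grip 39.8 t 10.40
['red x -9.9 y 21.9 n297', 'blue x -7.3 y -0.4 n281', 'yel x -5.8 y -24.8 n309']
```

```bash
python3 -m crank '[{"claw":1,"dx":-0.2,"dy":0,"dz":0,"ax":0,"ay":0,"az":0},{"claw":1,"dx":0,"dy":0.07,"dz":0,"ax":0,"ay":0,"az":0},{"claw":1,"dx":0,"dy":0.07,"dz":0,"ax":0,"ay":0,"az":0},{"claw":1,"dx":0,"dy":0,"dz":0,"ax":0,"ay":0,"az":0},{"claw":1,"dx":0,"dy":0,"dz":0,"ax":0,"ay":0,"az":0}]' >/dev/null; python3 st.py r && python3 -m crank '[{"claw":1,"dx":0.15,"dy":0,"dz":0,"ax":0,"ay":0,"az":0},{"claw":1,"dx":0,"dy":0,"dz":0,"ax":0,"ay":0,"az":0},{"claw":1,"dx":0,"dy":0,"dz":0,"ax":0,"ay":0,"az":0}]' >/dev/null; python3 st.py r && python3 -m crank '[{"claw":1,"dx":0.1,"dy":0,"dz":0,"ax":0,"ay":0,"az":0},{"claw":1,"dx":0,"dy":0,"dz":0,"ax":0,"ay":0,"az":0}]' >/dev/null; python3 st.py r
```

```text
tray x 3.0 y -156.1 z 26.4 mm | yaw 8.45 pitch 0.03 roll 0.00 | F tray 0.2 -0.3 -1.1 grip 39.8 t 10.87
['red x -10.2 y 21.7 n295', 'blue x -7.3 y -0.8 n281', 'yel x -1.6 y -24.9 n319']
tray x 2.9 y -151.5 z 26.6 mm | yaw 8.48 pitch 0.01 roll 0.00 | F tray -0.5 -0.1 -0.4 grip 39.8 t 11.17
['red x -10.0 y 21.9 n292', 'blue x -7.3 y -0.7 n283', 'yel x -1.8 y -25.0 n318']
tray x 2.9 y -148.5 z 26.6 mm | yaw 8.45 pitch 0.02 roll 0.01 | F tray -0.6 0.4 -0.4 grip 39.8 t 11.38
['red x -9.6 y 22.0 n295', 'blue x -7.4 y -0.7 n282', 'yel x -1.9 y -24.8 n315']
```

```bash
python3 -m crank '[{"claw":1,"dx":0.2,"dy":0,"dz":0,"ax":0,"ay":0,"az":0},{"claw":1,"dx":0.2,"dy":0,"dz":0,"ax":0,"ay":0,"az":0},{"claw":1,"dx":0.05,"dy":-0.05,"dz":0,"ax":0,"ay":0,"az":0},{"claw":1,"dx":0,"dy":-0.05,"dz":0,"ax":0,"ay":0,"az":0},{"claw":1,"dx":0,"dy":-0.05,"dz":0,"ax":0,"ay":0,"az":0},{"claw":1,"dx":0,"dy":0,"dz":0,"ax":0,"ay":0,"az":0},{"claw":1,"dx":0,"dy":0,"dz":0,"ax":0,"ay":0,"az":0}]' >/dev/null; python3 st.py r && python3 -m crank '[{"claw":1,"dx":0.1,"dy":0,"dz":0,"ax":0,"ay":0,"az":0},{"claw":1,"dx":0,"dy":0,"dz":0,"ax":0,"ay":0,"az":0}]' >/dev/null; python3 st.py r && python3 -m crank '[{"claw":1,"dx":0.1,"dy":0,"dz":0,"ax":0,"ay":0,"az":0},{"claw":1,"dx":0,"dy":0,"dz":0,"ax":0,"ay":0,"az":0}]' >/dev/null; python3 st.py r
```

```text
tray x -1.8 y -136.1 z 26.6 mm | yaw 8.40 pitch -0.02 roll 0.00 | F tray 0.5 0.7 -1.9 grip 39.8 t 12.02
['red x -10.0 y 21.8 n299', 'blue x -10.3 y -0.8 n280', 'yel x -6.0 y -24.8 n311']
tray x -1.5 y -132.0 z 26.5 mm | yaw 8.44 pitch 0.02 roll 0.00 | F tray -0.3 0.1 -0.2 grip 39.8 t 12.23
['red x -10.1 y 21.8 n298', 'blue x -10.1 y -0.8 n280', 'yel x -5.8 y -24.7 n312']
tray x -1.5 y -129.8 z 26.6 mm | yaw 8.43 pitch -0.04 roll 0.01 | F tray 0.3 -1.5 -0.3 grip 39.8 t 12.45
['red x -10.1 y 21.8 n299', 'blue x -10.1 y -0.9 n280', 'yel x -6.0 y -24.8 n310']
```

```bash
python3 -m crank '[{"claw":1,"dx":0.06,"dy":0,"dz":0,"ax":0,"ay":0,"az":0},{"claw":1,"dx":0,"dy":0,"dz":0,"ax":0,"ay":0,"az":0}]' >/dev/null; python3 st.py r && python3 -m crank '[{"claw":1,"dx":0.06,"dy":0,"dz":0,"ax":0,"ay":0,"az":0},{"claw":1,"dx":0,"dy":0,"dz":0,"ax":0,"ay":0,"az":0}]' >/dev/null; python3 st.py r
```

```text
tray x -1.8 y -129.6 z 26.8 mm | yaw 8.35 pitch -0.13 roll 0.01 | F tray -0.4 -5.1 -1.2 grip 39.8 t 12.67
['red x -10.1 y 21.9 n300', 'blue x -10.0 y -0.9 n279', 'yel x -6.0 y -24.8 n310']
tray x -1.8 y -129.6 z 26.8 mm | yaw 8.35 pitch -0.13 roll 0.01 | F tray -0.4 -4.4 -1.5 grip 39.8 t 12.72
['red x -9.9 y 21.8 n298', 'blue x -10.0 y -0.9 n279', 'yel x -5.9 y -24.8 n311']
```

```bash
python3 -m crank '[{"claw":1,"dx":-0.15,"dy":0,"dz":0,"ax":0,"ay":0,"az":0},{"claw":1,"dx":0,"dy":-0.05,"dz":0,"ax":0,"ay":0,"az":0},{"claw":1,"dx":0,"dy":-0.05,"dz":0,"ax":0,"ay":0,"az":0},{"claw":1,"dx":0,"dy":-0.05,"dz":0,"ax":0,"ay":0,"az":0},{"claw":1,"dx":0,"dy":0,"dz":0,"ax":0,"ay":0,"az":0},{"claw":1,"dx":0,"dy":0,"dz":0,"ax":0,"ay":0,"az":0}]' >/dev/null; python3 st.py r && python3 -m crank '[{"claw":1,"dx":0.12,"dy":0,"dz":0,"ax":0,"ay":0,"az":0},{"claw":1,"dx":0,"dy":0,"dz":0,"ax":0,"ay":0,"az":0}]' >/dev/null; python3 st.py r && python3 -m crank '[{"claw":1,"dx":0.06,"dy":0,"dz":0,"ax":0,"ay":0,"az":0},{"claw":1,"dx":0,"dy":0,"dz":0,"ax":0,"ay":0,"az":0}]' >/dev/null; python3 st.py r && python3 -m crank '[{"claw":1,"dx":0.06,"dy":0,"dz":0,"ax":0,"ay":0,"az":0},{"claw":1,"dx":0,"dy":0,"dz":0,"ax":0,"ay":0,"az":0}]' >/dev/null; python3 st.py r
```

```text
tray x -6.2 y -132.0 z 26.6 mm | yaw 8.44 pitch 0.01 roll -0.00 | F tray -0.0 -0.1 -1.2 grip 39.8 t 13.27
['red x -9.6 y 21.8 n299', 'blue x -19.1 y -0.8 n280', 'yel x -5.8 y -24.8 n315']
tray x -5.9 y -127.7 z 26.6 mm | yaw 8.47 pitch 0.03 roll 0.01 | F tray -0.5 0.8 -1.1 grip 39.8 t 13.48
['red x -10.0 y 21.7 n297', 'blue x -19.1 y -0.8 n280', 'yel x -5.7 y -24.8 n314']
tray x -5.9 y -126.5 z 26.6 mm | yaw 8.45 pitch 0.01 roll 0.01 | F tray -0.3 0.3 -1.3 grip 39.8 t 13.70
['red x -9.8 y 21.8 n299', 'blue x -19.1 y -0.8 n280', 'yel x -5.7 y -24.8 n314']
tray x -6.0 y -124.8 z 26.6 mm | yaw 8.44 pitch 0.01 roll 0.00 | F tray -0.1 -0.3 -0.3 grip 39.8 t 13.92
['red x -10.0 y 21.7 n297', 'blue x -19.1 y -0.8 n280', 'yel x -5.7 y -24.8 n314']
```

```bash
python3 -m crank '[{"claw":1,"dx":0.2,"dy":0,"dz":0,"ax":0,"ay":0,"az":0},{"claw":1,"dx":0.2,"dy":0,"dz":0,"ax":0,"ay":0,"az":0},{"claw":1,"dx":0,"dy":0,"dz":0,"ax":0,"ay":0,"az":0}]' >/dev/null; python3 st.py r && python3 -m crank '[{"claw":1,"dx":0.2,"dy":0,"dz":0,"ax":0,"ay":0,"az":0},{"claw":1,"dx":0.2,"dy":0,"dz":0,"ax":0,"ay":0,"az":0},{"claw":1,"dx":0,"dy":0,"dz":0,"ax":0,"ay":0,"az":0}]' >/dev/null; python3 st.py r && python3 -m crank '[{"claw":1,"dx":0.2,"dy":0,"dz":0,"ax":0,"ay":0,"az":0},{"claw":1,"dx":0.15,"dy":0,"dz":0,"ax":0,"ay":0,"az":0},{"claw":1,"dx":0,"dy":0,"dz":0,"ax":0,"ay":0,"az":0}]' >/dev/null; python3 st.py r && python3 -m crank '[{"claw":1,"dx":0.15,"dy":0,"dz":0,"ax":0,"ay":0,"az":0},{"claw":1,"dx":0,"dy":0,"dz":0,"ax":0,"ay":0,"az":0}]' >/dev/null; python3 st.py r
```

```text
tray x -5.6 y -110.8 z 26.6 mm | yaw 8.54 pitch 0.06 roll 0.01 | F tray -0.4 -0.0 -0.7 grip 39.8 t 14.22
['red x -9.7 y 21.8 n298', 'blue x -19.1 y -0.8 n280', 'yel x -5.7 y -24.8 n314']
tray x -5.5 y -99.0 z 26.6 mm | yaw 8.52 pitch 0.05 roll 0.01 | F tray 0.4 1.7 -1.6 grip 39.8 t 14.52
['red x -10.2 y 21.6 n292', 'blue x -19.1 y -0.8 n281', 'yel x -5.4 y -25.4 n318']
tray x -5.5 y -89.0 z 26.6 mm | yaw 8.50 pitch 0.04 roll 0.01 | F tray 0.3 -0.1 -0.7 grip 39.8 t 14.82
['red x -9.8 y 21.7 n294', 'blue x -19.0 y -0.8 n280', 'yel x -6.1 y -25.5 n319']
tray x -5.6 y -85.3 z 26.6 mm | yaw 8.45 pitch 0.02 roll 0.00 | F tray 0.1 0.7 -1.1 grip 39.8 t 15.03
['red x -10.1 y 21.6 n293', 'blue x -19.0 y -0.8 n279', 'yel x -6.1 y -25.6 n319']
```

```bash
python3 -m crank '[{"claw":1,"dx":0.08,"dy":0,"dz":0,"ax":0,"ay":0,"az":0},{"claw":1,"dx":0,"dy":0,"dz":0,"ax":0,"ay":0,"az":0}]' >/dev/null; python3 st.py r && python3 -m crank '[{"claw":1,"dx":0.06,"dy":0,"dz":0,"ax":0,"ay":0,"az":0},{"claw":1,"dx":0,"dy":0,"dz":0,"ax":0,"ay":0,"az":0}]' >/dev/null; python3 st.py r 
python3 - <<'E'
from h import *
from bench import r
c,s=wrist(r);t=r.camera("top");np.savez("pics/w5.npz",**c)
save("w5",np.vstack([cv2.resize(c['color'][:230],None,fx=1.2,fy=1.2),cv2.resize(t['color'][110:215,264:456],(768,315))[:300]]))
E
```

```text
tray x -5.7 y -83.3 z 26.5 mm | yaw 8.43 pitch 0.01 roll 0.00 | F tray 2.0 -0.5 -1.4 grip 39.8 t 15.25
['red x -10.1 y 21.6 n293', 'blue x -19.0 y -0.8 n279', 'yel x -6.1 y -25.5 n319']
tray x -5.6 y -81.6 z 26.6 mm | yaw 8.44 pitch 0.00 roll 0.00 | F tray -0.5 -0.1 -1.0 grip 39.8 t 15.47
['red x -9.7 y 21.7 n295', 'blue x -19.0 y -0.8 n279', 'yel x -6.2 y -25.8 n322']
```

View pics/w5.png

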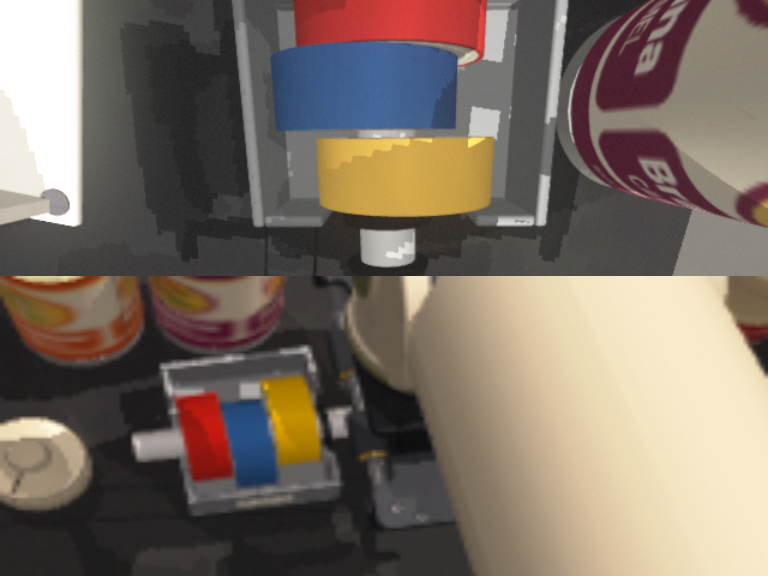

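The wrist view shows all three rolls on the rod: yellow at (405,175) is next to the flange, with blue and red behind it. The top view shows the tip sticking out past red at about (155,445). Raising the grip force and lifting.

```bash
python3 -m crank '[{"claw":1,"dx":0,"dy":0,"dz":0,"ax":0,"ay":0.15,"az":0},{"claw":1,"dx":0,"dy":0,"dz":-0.1,"ax":0,"ay":0.15,"az":0},{"claw":1,"dx":0,"dy":0,"dz":-0.1,"ax":0,"ay":0,"az":0},{"claw":1,"dx":0,"dy":0,"dz":-0.2,"ax":0,"ay":0,"az":0},{"claw":1,"dx":0,"dy":0,"dz":-0.3,"ax":0,"ay":0,"az":0},{"claw":1,"dx":0,"dy":0,"dz":0,"ax":0,"ay":0,"az":0}]' 60 >/dev/null; python3 st.py r && python3 -m crank '[{"claw":1,"dx":0,"dy":0,"dz":-0.5,"ax":0,"ay":0,"az":0},{"claw":1,"dx":0,"dy":0,"dz":-0.7,"ax":0,"ay":0,"az":0},{"claw":1,"dx":0,"dy":0,"dz":-0.7,"ax":0,"ay":0,"az":0},{"claw":1,"dx":0,"dy":0,"dz":-0.7,"ax":0,"ay":0,"az":0},{"claw":1,"dx":0,"dy":0,"dz":-0.5,"ax":0,"ay":0,"az":0},{"claw":1,"dx":0,"dy":0,"dz":0,"ax":0,"ay":0,"az":0},{"claw":1,"dx":0,"dy":0,"dz":0,"ax":0,"ay":0,"az":0}]' >/dev/null; python3 st.py; python3 - <<'E'
from h import *
from bench import r
c,s=wrist(r);np.savez("pics/w6.npz",**c)
g=c['color'].min(2).astype(int)
for v in range(150,225,4): 
    w=np.nonzero(g[v,270:380]>170)[0]; print(v,(w[0]+270,w[-1]+270,w[-1]-w[0]+1) if len(w) else None,c['color'][v,322].tolist())
print(s['ee_pos'],s['ft_force'])
E
```

```text
tray x -4.5 y -82.8 z 50.0 mm | yaw 8.42 pitch 1.74 roll 0.16 | F tray 1.2 0.1 -0.9 grip 59.8 t 16.12
['red x 0.0 y 19.1 n322', 'blue x -9.2 y -4.1 n293', 'yel x -2.4 y -29.8 n334']
tray x -5.3 y -85.4 z 141.5 mm | yaw 8.44 pitch 1.75 roll 0.09 | F tray 0.0 -0.3 -3.2 grip 59.8 t 16.75
150 None [209, 167, 75]
154 None [208, 165, 72]
158 None [209, 169, 77]
162 None [206, 166, 73]
166 None [206, 164, 72]
170 None [208, 168, 77]
174 None [207, 166, 75]
178 None [200, 169, 102]
182 None [48, 43, 37]
186 None [50, 44, 38]
190 None [48, 45, 35]
194 (np.int64(311), np.int64(344), np.int64(34)) [233, 232, 229]
198 (np.int64(312), np.int64(344), np.int64(33)) [232, 231, 227]
202 (np.int64(312), np.int64(344), np.int64(33)) [232, 230, 229]
206 (np.int64(311), np.int64(344), np.int64(34)) [231, 229, 226]
210 (np.int64(306), np.int64(344), np.int64(39)) [232, 231, 227]
214 (np.int64(306), np.int64(343), np.int64(38)) [223, 222, 219]
218 (np.int64(311), np.int64(335), np.int64(25)) [189, 188, 182]
222 None [96, 94, 92]
[ 0.64815583 -0.12624218  0.14146457] [ 0.07536863 -0.25562777 -3.23803339]
```

```bash
python3 -m crank '[{"claw":1,"dx":0.03,"dy":-0.3,"dz":0,"ax":0,"ay":0,"az":0},{"claw":1,"dx":0.06,"dy":-0.6,"dz":0,"ax":0,"ay":0,"az":0},{"claw":1,"dx":0.09,"dy":-0.9,"dz":0,"ax":0,"ay":0,"az":0},{"claw":1,"dx":0.09,"dy":-0.9,"dz":0,"ax":0,"ay":0,"az":0},{"claw":1,"dx":0.09,"dy":-0.9,"dz":0,"ax":0,"ay":0,"az":0},{"claw":1,"dx":0.09,"dy":-0.9,"dz":0,"ax":0,"ay":0,"az":0},{"claw":1,"dx":0.09,"dy":-0.9,"dz":0,"ax":0,"ay":0,"az":0},{"claw":1,"dx":0.06,"dy":-0.6,"dz":0,"ax":0,"ay":0,"az":0}]' 60 >/dev/null; python3 -m crank '[{"claw":1,"dx":0,"dy":0,"dz":0,"ax":0,"ay":0,"az":0.3},{"claw":1,"dx":0,"dy":0,"dz":0,"ax":0,"ay":0,"az":0.6},{"claw":1,"dx":0,"dy":0,"dz":0,"ax":0,"ay":0,"az":0.6},{"claw":1,"dx":0,"dy":0,"dz":0,"ax":0,"ay":0,"az":0.28},{"claw":1,"dx":0,"dy":0,"dz":0,"ax":0,"ay":0,"az":0},{"claw":1,"dx":0,"dy":0,"dz":0,"ax":0,"ay":0,"az":0}]' 
cat > dp.py <<'E'
from h import *
from bench import r
s=r.read_state();M=Ro.from_quat(s['eef_rot']).as_matrix();a=np.radians(-2.26)
e=np.array([.4663,-.1348,.0499])-s['ee_pos']; X=np.array([-np.sin(a),np.cos(a),0]);Y=np.array([np.cos(a),np.sin(a),0])
print("to go mm: dx %.1f dy %.1f dz %.1f yaw %.2f pitch %.2f roll %.2f F"%(e@X*1e3,e@Y*1e3,-e[2]*1e3,np.degrees(np.arctan2(-M[0,0],M[1,0])),np.degrees(np.arcsin(M[2,0])),np.degrees(np.arcsin(M[2,1]))),s['ft_force'].round(1),"t",s['time'])
E
python3 dp.py
```

```text
time: 17.97
ee_pos: [0.4664, -0.1347, 0.1402]
eef_rot: [0.72, 0.693, 0.009, -0.014]
ft_force: [0.3, -0.2, -2.5]
width: 0.0175
grip_force: 59.8
to go mm: dx -0.1 dy -0.1 dz 90.3 yaw -2.19 pitch 1.80 roll -0.42 F [ 0.3 -0.2 -2.5] t 17.9667
```

```bash
python3 - <<'E'
from h import *
from bench import r
b=r.camera("top");hsv=cv2.cvtColor(b['color'],cv2.COLOR_RGB2HSV);hsv[:180]=0;hsv[300:]=0;hsv[:,:240]=0;hsv[:,420:]=0
for n,lo,hi in(("red",(0,150,50),(8,255,255)),("blue",(100,120,40),(125,255,255)),("yel",(18,120,50),(32,255,255))):
    m=cv2.inRange(hsv,lo,hi);m=cv2.morphologyEx(m,cv2.MORPH_OPEN,np.ones((5,5)));ys,xs=np.nonzero(m);v=(ys.min()+ys.max())/2
    print(n,len(xs),xs.min(),xs.max(),ys.min(),ys.max(),onz(b,xs.min(),v,.16).round(4),onz(b,xs.max()+1,v,.16).round(4))
save("t6",cv2.resize(b['color'][170:310,230:420],None,fx=4,fy=4))
E
```

```text
red 421 315 327 217 250 [ 0.472  -0.0225  0.16  ] [ 0.4718 -0.0451  0.16  ]
blue 395 328 339 222 254 [ 0.464 -0.045  0.16 ] [ 0.4638 -0.0658  0.16  ]
yel 435 342 354 218 251 [ 0.4699 -0.0694  0.16  ] [ 0.4697 -0.0919  0.16  ]
```

View pics/t6.png

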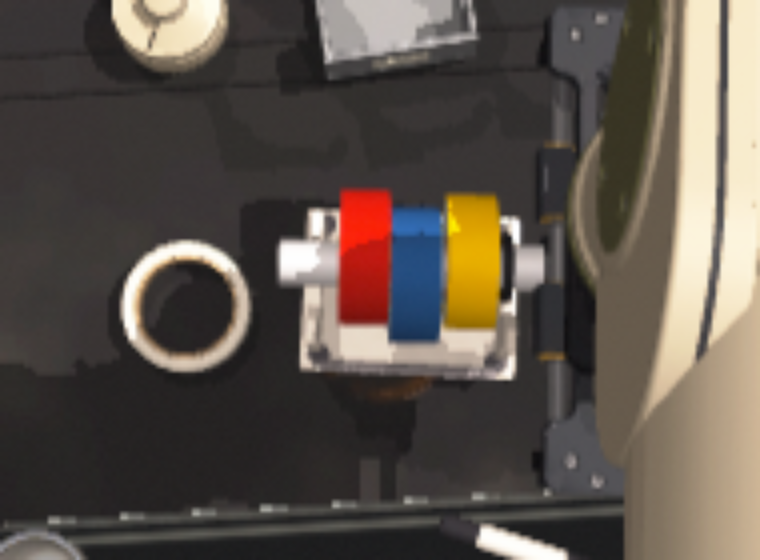

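The rolls span y -0.092 to -0.022, between the cheeks, and the rod's tip at (300,262) in the crop lies over the far cheek. The timer, tape and tray look unmoved. Lowering now.

```bash
python3 -m crank '[{"claw":1,"dx":0,"dy":0,"dz":0.3,"ax":0,"ay":0,"az":0},{"claw":1,"dx":0,"dy":0,"dz":0.5,"ax":0,"ay":0,"az":0},{"claw":1,"dx":0,"dy":0,"dz":0.5,"ax":0,"ay":0,"az":0},{"claw":1,"dx":0,"dy":0,"dz":0.5,"ax":0,"ay":0,"az":0},{"claw":1,"dx":0,"dy":0,"dz":0.3,"ax":0,"ay":-0.15,"az":0},{"claw":1,"dx":0,"dy":0,"dz":0.2,"ax":0,"ay":-0.15,"az":0},{"claw":1,"dx":0,"dy":0,"dz":0,"ax":0,"ay":0,"az":0},{"claw":1,"dx":0,"dy":0,"dz":0,"ax":0,"ay":0,"az":0}]' >/dev/null; python3 dp.py
```

```text
to go mm: dx -2.4 dy -0.0 dz 21.5 yaw -2.18 pitch 0.02 roll -0.39 F [ 0.9 -0.  -2.1] t 18.6833
```

```bash
python3 -m crank '[{"claw":1,"dx":-0.07,"dy":0,"dz":0.2,"ax":0,"ay":0,"az":0},{"claw":1,"dx":0,"dy":0,"dz":0.2,"ax":0,"ay":0,"az":0},{"claw":1,"dx":0,"dy":0,"dz":0.15,"ax":0,"ay":0,"az":0},{"claw":1,"dx":0,"dy":0,"dz":0,"ax":0,"ay":0,"az":0},{"claw":1,"dx":0,"dy":0,"dz":0,"ax":0,"ay":0,"az":0}]' >/dev/null; python3 dp.py
python3 -m crank '[{"claw":1,"dx":0,"dy":0,"dz":0.07,"ax":0,"ay":0,"az":0},{"claw":1,"dx":0,"dy":0,"dz":0,"ax":0,"ay":0,"az":0}]' >/dev/null; python3 dp.py
python3 -m crank '[{"claw":1,"dx":0,"dy":0,"dz":0.05,"ax":0,"ay":0,"az":0},{"claw":1,"dx":0,"dy":0,"dz":0,"ax":0,"ay":0,"az":0},{"claw":1,"dx":0,"dy":0,"dz":0,"ax":0,"ay":0,"az":0}]' >/dev/null; python3 dp.py
```

```text
to go mm: dx 0.2 dy -0.1 dz 5.4 yaw -2.26 pitch -0.02 roll -0.37 F [ 0.5  0.2 -2.5] t 19.1
to go mm: dx 0.2 dy -0.3 dz 3.5 yaw -2.25 pitch -0.04 roll -0.33 F [ 0.2 -0.8 -2.7] t 19.2667
to go mm: dx 0.1 dy -0.3 dz 2.1 yaw -2.25 pitch -0.04 roll -0.33 F [-0.6 -0.3 -3.3] t 19.5167
```

```bash
python3 -m crank '[{"claw":1,"dx":0,"dy":0,"dz":0.05,"ax":0,"ay":0,"az":0},{"claw":1,"dx":0,"dy":0,"dz":0,"ax":0,"ay":0,"az":0},{"claw":1,"dx":0,"dy":0,"dz":0,"ax":0,"ay":0,"az":0}]' >/dev/null; python3 dp.py
python3 -m crank '[{"claw":1,"dx":0,"dy":0,"dz":0.03,"ax":0,"ay":0,"az":0},{"claw":1,"dx":0,"dy":0,"dz":0,"ax":0,"ay":0,"az":0},{"claw":1,"dx":0,"dy":0,"dz":0,"ax":0,"ay":0,"az":0}]' >/dev/null; python3 dp.py
```

```text
to go mm: dx 0.2 dy -0.4 dz 0.6 yaw -2.25 pitch -0.03 roll -0.32 F [ 0.9  0.5 -1.1] t 19.7667
to go mm: dx 0.2 dy -0.4 dz -0.1 yaw -2.25 pitch -0.04 roll -0.31 F [ 0.4  0.1 -0.2] t 20.0167
```

```bash
python3 -m crank '[{"claw":0.5,"dx":0,"dy":0,"dz":0,"ax":0,"ay":0,"az":0},{"claw":0.2,"dx":0,"dy":0,"dz":0,"ax":0,"ay":0,"az":0},{"claw":0,"dx":0,"dy":0,"dz":0,"ax":0,"ay":0,"az":0},{"claw":-0.5,"dx":0,"dy":0,"dz":0,"ax":0,"ay":0,"az":0},{"claw":-0.5,"dx":0,"dy":0,"dz":0,"ax":0,"ay":0,"az":0},{"claw":-0.5,"dx":0,"dy":0,"dz":0,"ax":0,"ay":0,"az":0},{"claw":-0.5,"dx":0,"dy":0,"dz":0,"ax":0,"ay":0,"az":0}]'
python3 -m crank '[{"claw":-0.5,"dx":0,"dy":0,"dz":-0.3,"ax":0,"ay":0,"az":0},{"claw":-0.5,"dx":0,"dy":0,"dz":-0.5,"ax":0,"ay":0,"az":0},{"claw":-0.5,"dx":0,"dy":0,"dz":-0.8,"ax":0,"ay":0,"az":0},{"claw":-0.5,"dx":0,"dy":0,"dz":-0.8,"ax":0,"ay":0,"az":0},{"claw":-0.5,"dx":-0.3,"dy":0,"dz":-0.8,"ax":0,"ay":0,"az":0},{"claw":-0.5,"dx":-0.3,"dy":0,"dz":-0.8,"ax":0,"ay":0,"az":0},{"claw":-0.5,"dx":0,"dy":0,"dz":0,"ax":0,"ay":0,"az":0},{"claw":-0.5,"dx":0,"dy":0,"dz":0,"ax":0,"ay":0,"az":0}]'
python3 - <<'E'
from h import *
from bench import r
# same pixel tests as w3: grip/flange points expected at their start place
c,s=wrist(r);np.savez("pics/w7.npz",**c);save("w7",c['color'])
print(s['ee_pos'])
g=c['color'].max(2).astype(int)
for n,P in(("grip end",(.4637,-.1625,.067)),("flange",(.4675,-.087,.068)),("tip",(.471,.011,.06)),("farcheek",(.469,-.004,.078))): print(n,proj(c,P).round(0))
hsv=cv2.cvtColor(c['color'],cv2.COLOR_RGB2HSV)
for n,lo,hi in(("red",(0,150,50),(8,255,255)),("blue",(100,120,40),(125,255,255)),("yel",(18,120,50),(32,255,255))):
    m=cv2.inRange(hsv,lo,hi);k,L,S,C=cv2.connectedComponentsWithStats(m);i=1+S[1:,4].argmax();x,y,w,h,_=S[i];print(n,S[i],onz(c,C[i][0],y,.08).round(3),onz(c,C[i][0],y+h,.08).round(3))
# rod centre in rows and groove
gm=c['color'].min(2).astype(int)
for v in range(0,240,12):
    q=np.nonzero(gm[v,280:380]>170)[0]; print(v,(q[0]+280,q[-1]+280) if len(q) else None,end=' ')
E
```

```text
time: 20.6
ee_pos: [0.4666, -0.1349, 0.0496]
eef_rot: [0.721, 0.693, -0.002, -0.002]
ft_force: [-0.4, 0.2, 1.3]
width: 0.0536
grip_force: 0.0
time: 21.27
ee_pos: [0.4673, -0.1535, 0.1713]
eef_rot: [0.721, 0.693, -0.002, -0.0]
ft_force: [0.4, 0.3, -0.8]
width: 0.0655
grip_force: 0.0
[ 0.46728537 -0.15348121  0.17133058]
grip end [319. 217.]
flange [320. 119.]
tip [319. -30.]
farcheek [317. -15.]
red [ 286    8   82   42 2844] [ 0.475 -0.018  0.08 ] [ 0.474 -0.043  0.08 ]
blue [299  47  33  33 874] [ 0.466 -0.04   0.08 ] [ 0.465 -0.061  0.08 ]
yel [ 245  325  381   19 5439] [ 0.565 -0.256  0.08 ] [ 0.566 -0.275  0.08 ]
0 (np.int64(304), np.int64(365)) 12 (np.int64(365), np.int64(370)) 24 (np.int64(368), np.int64(370)) 36 (np.int64(280), np.int64(369)) 48 (np.int64(280), np.int64(369)) 60 (np.int64(358), np.int64(368)) 72 (np.int64(358), np.int64(368)) 84 (np.int64(310), np.int64(367)) 96 (np.int64(280), np.int64(367)) 108 (np.int64(281), np.int64(367)) 120 (np.int64(280), np.int64(366)) 132 (np.int64(280), np.int64(365)) 144 (np.int64(311), np.int64(334)) 156 None 168 None 180 None 192 None 204 None 216 None 228 None
```

All 10 views are used, so I'll check the seating numerically: flange, groove and grip-end rows along the axis, and the tip against the first pictures.

```bash
python3 - <<'E'
from h import *
from bench import r
c=dict(np.load("pics/w7.npz"));g=c['color'].max(2).astype(int)
print([(v,int(g[v,318:322].mean())) for v in range(80,232,4)])
M=lambda u,v,z:onz(c,u,v,z).round(4)
# grip edges near two rows
for v in (165,205): print(v,g[v,296:346].tolist())
t0=dict(np.load("pics/top.npz"));t=r.camera("top");s0=dict(np.load("pics/scene.npz"));s=r.camera("scene")
d=np.abs(t['color'].astype(int)-t0['color']).max(2)
print("top change timer/tape/tip:",[int(np.median(d[a:b,e:f])) for a,b,e,f in((155,190,255,290),(230,265,260,295),(235,250,300,312))])
print(t0['color'].min(2)[242,292:318].tolist(),t['color'].min(2)[242,292:318].tolist())
print("col",t0['color'].min(2)[228:256,306].tolist(),t['color'].min(2)[228:256,306].tolist())
E
```

```text
[(80, 243), (84, 228), (88, 253), (92, 253), (96, 253), (100, 255), (104, 255), (108, 255), (112, 255), (116, 255), (120, 227), (124, 102), (128, 250), (132, 255), (136, 255), (140, 255), (144, 249), (148, 91), (152, 84), (156, 100), (160, 100), (164, 98), (168, 96), (172, 95), (176, 94), (180, 94), (184, 92), (188, 92), (192, 93), (196, 90), (200, 91), (204, 90), (208, 87), (212, 90), (216, 75), (220, 87), (224, 87), (228, 86)]
165 [90, 93, 88, 93, 92, 88, 92, 92, 80, 72, 69, 72, 73, 75, 74, 70, 70, 77, 79, 90, 91, 95, 92, 99, 96, 98, 99, 98, 97, 100, 105, 105, 104, 105, 100, 94, 87, 81, 73, 96, 101, 99, 99, 101, 99, 96, 99, 98, 99, 100]
205 [81, 80, 77, 79, 80, 76, 81, 79, 79, 81, 78, 81, 81, 81, 79, 82, 56, 56, 63, 68, 78, 87, 88, 91, 88, 91, 93, 91, 95, 98, 101, 96, 99, 102, 104, 91, 79, 69, 62, 80, 87, 89, 85, 88, 87, 89, 90, 90, 91, 90]
top change timer/tape/tip: [4, 3, 3]
[56, 43, 42, 35, 35, 36, 35, 35, 35, 60, 199, 226, 228, 230, 231, 233, 233, 234, 236, 238, 240, 239, 240, 242, 243, 243] [54, 36, 34, 35, 35, 34, 34, 35, 33, 35, 193, 223, 225, 225, 226, 227, 228, 230, 222, 166, 164, 167, 167, 63, 16, 15]
col [91, 104, 126, 132, 135, 138, 165, 225, 250, 253, 254, 254, 253, 246, 231, 196, 161, 177, 212, 211, 213, 206, 189, 206, 212, 220, 220, 202] [88, 100, 122, 128, 131, 135, 160, 220, 247, 253, 254, 254, 251, 243, 226, 189, 157, 172, 206, 199, 181, 173, 172, 177, 180, 185, 186, 177]
```

```bash
python3 -c "
from bench import r
print(r.close_job())"
```

```text
the job is handed in; nothing more can be done
None
```

The loaded spindle is back in both notches with its groove over the cheek it came from and all three rolls on it. I let go, the timer and tape show no change in the top view, and the job was handed in at about 21 s; its result is not shown to me.

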